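Dispatch the packed carton to its bay

ROBOT

A 6-joint arm with a two-finger parallel gripper is mounted at the origin on the work surface. World frame = base frame: x ahead of the robot, y to its left, z up, the work surface at z = 0. Lengths are in m, angles in rad, forces in N, time in s.
With the tool pointing down it reaches from about 0.35 to 0.8 m from the base axis. Payload 7.3 kg.
Tool frame: the origin (TCP) lies between the finger pads; the fingertips stand 25 mm ahead of it and the grasp point (between the pads) lies 6 mm ahead of it (r.tip_extent is the distance from the TCP to the fingertips, in m); z points along the fingers, y is the line along which they close (so a half turn about z gives the same grasp; the last joint's range is limited). The gripper opens to 85 mm and grips with 20 to 120 N. Pads are 22 mm wide; open, the fingers measure 114 mm over their backs; the gripper's body (76 mm by 85 mm) begins 54 mm behind the grasp point. The pads swing forward as they close: fully open they stand 13 mm farther back than shut.
Start: joints at [-1.388, 0.342, 1.524, -0, 1.275, -0.146], TCP at [0.17, -0.497, 0.256] pointing down, gripper open.
Joint ranges: [-2.53, 2.53], [-0.77, 2.02], [0.04, 2.7], [-1, 4.14], [0.28, 2.66], [-3.11, 3.11]. Speed limits (rad/s): [2.57, 2.57, 3.14, 3.14, 3.14, 3.14].

INTERFACE

Orientations are given as a unit quaternion [x, y, z, w].
In Python, from workcell import r, command_gripper, optics gives the robot as it stands. The module is installed in compiled form; this text tells all that it offers. Calls block until the motion is done:
- r.reach(position, orientation): joint-space move of the TCP to a pose.
- r.move_straight(position, orientation=None, speed=0.15, max_force=None): straight line of the TCP; orientation=None keeps the orientation; speed is the mean speed in m/s. With max_force (N) it stops when the force on the tool has changed by that much, and returns True; else False.
- r.movej(angles): joint-space move.
- command_gripper(opening, force=None): finger opening in m; force is the grip in N (None keeps the last); returns when the fingers have stopped.
- r.hold(seconds).
- r.solve_ik(position, orientation): joint angles nearest the present ones, or None.
- r.read_state(): the state.
- optics.get_image(name): name is "scene" or "top"; returns (picture, depth): 400x640x3 uint8, red, green, blue; 400x640 float32, m along the optical axis (not along the pixel's ray), 0 where there is no reading.
- optics.camera_model(name): a dict with "K" (3x3 intrinsics, pixels), "k1" (the pictures are not rectified: a ray, as slopes to the right and down, at radius r is drawn at 1 + k1 r^2 times it, then the intrinsics apply), "R" (3x3) and "t" (3): a world point X has camera coordinates R X + t. Camera axes: x right, y down, z forward; pixel columns grow to the right and rows downward; lengths in m; the calibration is good to about 2 mm. A picture is of the moment at which its call begins. camera_model takes no time and is no camera call.
A pose or a line that the arm cannot do raises r.PlanningError and nothing moves.
- r.finish_job(): hands the job in; it is judged then, once.
The state is a dict: "time_s": time; "joint_positions": joint angles; "dq": joint speeds; "tau": joint torques, N m; "eef_pos": TCP position; "eef_rot": TCP orientation; "contact_force": force on the tool from outside, world axes, zero at the start; "torque": the same for the moment, N m; "grip_width": finger opening in m; "grip_force": force on a finger pad.
Only numpy, scipy, OpenCV 4.12 (cv2) and the standard library are available. Lean on these libraries where they do the work, as an engineer would, in place of code of your own. Each camera call takes 0.05 s, during which the arm holds its last target. There are 200 camera calls.

TASK

One of the two white cartons lies on the green packing mat, ready to go. Slide it along the bench, without lifting it, fully into the dispatch bay that has the colour of its band, then swing that bay's gate shut behind it. Leave the other carton where it waits, the other bay's gate open, and everything else on the bench in its place.

Things in the scene. Friction and masses are not known exactly. Their poses are not given: they have to be found in the camera images.
- mat: green packing mat, 190 x 190 mm, 1 mm thick, lying flush on the bench (things slide over it freely). Origin at its centre.
- carton_blue: white carton with a blue band round it, 90 mm (its x) by 110 mm (its y), 60 mm high, about 0.4 kg, too wide to grip. One of the two cartons starts on the green mat, the other waits about 250 mm to the right (-y) of it. Origin at the centre of its underside, z up.
- carton_orange: white carton with an orange band round it, 90 mm (its x) by 110 mm (its y), 60 mm high, about 0.4 kg, too wide to grip. One of the two cartons starts on the green mat, the other waits about 250 mm to the right (-y) of it. Origin at the centre of its underside, z up.
- bay_blue: blue dispatch bay: three-walled blue stall, no floor step. Inside 115 mm wide (x -57.5 to +57.5 mm) and 130 mm deep (y from -65 mm at the open mouth to +65 mm at the back wall). Side walls 8 mm thick, 45 mm high; back wall 70 mm high. Origin on the bench at the middle of its inside; a carton goes in along its +y. The two bays stand side by side and may be swapped.
- gate_blue (a joint): gate of the blue bay: aluminium bar 118 mm long, 10 mm thick, 20 to 42 mm above the bench, on an upright hinge at the mouth's +x corner. Radians: 0 = shut, across the mouth, pointing along the bay's -x, its centre line 8 mm outside the mouth; grows as it swings outwards, 1.57 = pointing along the bay's -y; stop at 1.95. Stays where it is left.
- gate_blue_hinge (a point): point on the hinge axis of the blue gate, at the bar's mid-height (31 mm); at (61.5, -73, 31) mm in the bay's frame. It turns with the gate: the bar points along this point's -x.
- gate_blue_pin (a point): top of the upright blue pin (12 mm diameter, standing 18 mm above the bar, top 60 mm above the bench) near the gate's free end, 112 mm from the hinge axis.
- bay_orange: orange dispatch bay: three-walled orange stall, no floor step. Inside 115 mm wide (x -57.5 to +57.5 mm) and 130 mm deep (y from -65 mm at the open mouth to +65 mm at the back wall). Side walls 8 mm thick, 45 mm high; back wall 70 mm high. Origin on the bench at the middle of its inside; a carton goes in along its +y. The two bays stand side by side and may be swapped.
- gate_orange (a joint): gate of the orange bay: aluminium bar 118 mm long, 10 mm thick, 20 to 42 mm above the bench, on an upright hinge at the mouth's +x corner. Radians: 0 = shut, across the mouth, pointing along the bay's -x, its centre line 8 mm outside the mouth; grows as it swings outwards, 1.57 = pointing along the bay's -y; stop at 1.95. Stays where it is left.
- gate_orange_hinge (a point): point on the hinge axis of the orange gate, at the bar's mid-height (31 mm); at (61.5, -73, 31) mm in the bay's frame. It turns with the gate: the bar points along this point's -x.
- gate_orange_pin (a point): top of the upright orange pin (12 mm diameter, standing 18 mm above the bar, top 60 mm above the bench) near the gate's free end, 112 mm from the hinge axis.
- tape_roll: amber roll of packing tape lying flat, 80 mm diameter, 48 mm high. Origin at the centre of its underside. Not part of the job; leave it alone.
- mug: white mug, 76 mm diameter, 85 mm high. Origin at the centre of its underside. Not part of the job; leave it alone.
- spray: black bottle, 64 mm diameter, 160 mm high. Origin at the centre of its underside. Not part of the job; leave it alone.
- tape_dispenser: red desk tape dispenser, 130 x 50 mm, 84 mm high, long axis x. Origin at the centre of its underside. Not part of the job; leave it alone.
- scanner: black and grey hand scanner lying on the bench, 155 mm long along its x (from -55 to +100 mm of its origin), 66 mm wide, 34 mm high. Origin at the centre of its underside. Not part of the job; leave it alone.
There are look-alikes about, which are no part of the job. Leave any yellow look-alike of the bay_orange alone.

How it is judged:
By the outcome, as a careful person would: the job done as asked, in the order asked, and still so for the second after the job is handed in, with the robot touching nothing.
It also fails if it takes over 72 s, if anything falls off the work surface, if the arm or the gripper's body presses on something with over 40 N, if the wrist force passes 120 N, or if a joint passes its speed limit or range.

## Working session

There is one attempt and no reset: what is moved stays moved. The work goes in short steps, each a Python script; the robot and the scene stay as the last script left them, time stands still between calls to the robot, and variables do not carry over. Pictures are saved under pics/ and viewed, at most 10 in all, crops included, and the job is handed in when it is done.

```bash
mkdir -p pics; cat > h.py <<'E'
import numpy as np, cv2
from workcell import r, command_gripper, optics
def snap(n,f):
    p,d=optics.get_image(n); cv2.imwrite(f'pics/{f}.png',p[:,:,::-1]); np.savez(f'pics/{f}.npz',p=p,d=d); return p,d
def cast(n,uv,z):
    m=optics.camera_model(n);K,R,t=np.array(m['K']),np.array(m['R']),np.array(m['t'])
    uv=np.atleast_2d(np.float64(uv)); 
    q=cv2.undistortPoints(uv[:,None],K,np.array([m['k1'],0,0,0.]))[:,0]
    w=np.c_[q,np.ones(len(q))]@R; c=-R.T@t
    return c+w*((z-c[2])/w[:,2])[:,None]
def cloud(n,d):
    m=optics.camera_model(n);K,R,t=np.array(m['K']),np.array(m['R']),np.array(m['t'])
    v,u=np.mgrid[:400,:640]; uv=np.c_[u.ravel(),v.ravel()].astype(float)
    q=cv2.undistortPoints(uv[:,None],K,np.array([m['k1'],0,0,0.]))[:,0]
    z=d.ravel()[:,None]; return ((np.c_[q,np.ones(len(q))]*z-t)@R).reshape(400,640,3)
E
python3 - <<'E'
from h import *
for n in('top','scene'):
    snap(n,n+'0'); m=optics.camera_model(n); print(m, -np.array(m['R']).T@m['t'])
print(r.read_state()['eef_rot'],r.tip_extent)
E
```

```text
{'K': array([[389.18331854,   0.        , 325.91692986],
       [  0.        , 389.18331854, 201.30834075],
       [  0.        ,   0.        ,   1.        ]]), 'k1': 0.027432153979553217, 'R': array([[ 0.02195497, -0.99971687, -0.00917433],
       [-0.99211095, -0.02065321, -0.12364991],
       [ 0.12342542,  0.01181668, -0.99228349]]), 't': array([-0.03664707,  0.52373082,  0.96962147])} [ 0.40072773 -0.03727768  1.02656244]
{'K': array([[403.47020285,   0.        , 323.55500771],
       [  0.        , 403.47020285, 198.0206126 ],
       [  0.        ,   0.        ,   1.        ]]), 'k1': 0.006941860382277603, 'R': array([[-0.47969483,  0.87742187, -0.00487268],
       [ 0.54933866,  0.29598909, -0.78142018],
       [-0.68419289, -0.37751997, -0.62398619]]), 't': array([ 0.26129762, -0.22663583,  1.64227036])} [1.37347264 0.45780334 0.84892943]
[ 9.86514040e-01  1.63675221e-01 -1.19514936e-05 -6.85576682e-04] 0.025
```

View pics/top0.png

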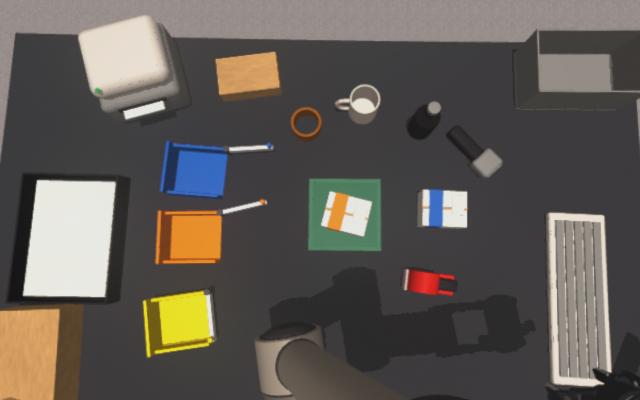

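View pics/scene0.png

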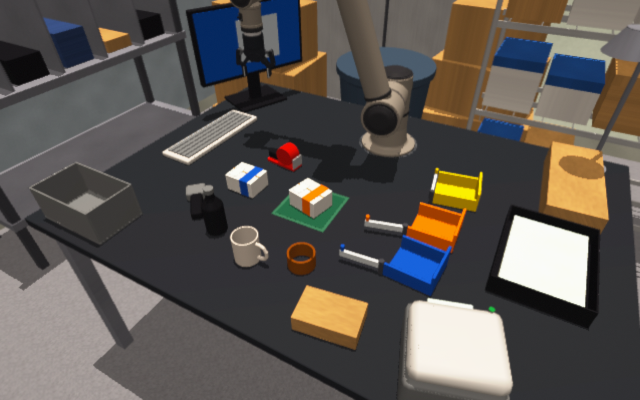

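The top view shows the orange-banded carton on the mat at (346,213). The orange bay is at (190,237) with its mouth facing right (−y), and its gate hinge is at (220,212) with the pin at (264,202). The yellow look-alike is at (180,322), and the blue carton waits at (443,208).

```bash
cat >> h.py <<'E'
def hsv(p): return cv2.cvtColor(p,cv2.COLOR_RGB2HSV)
def rect(P):
    (c,s,a)=cv2.minAreaRect((P[:,:2]*1000).astype(np.float32)); return np.round(c,1),np.round(s,1),round(a,2)
def omask(p): return cv2.inRange(hsv(p),(8,170,90),(18,255,255))
def box(u0,v0,u1,v1):
    m=np.zeros((400,640),bool); m[v0:v1,u0:u1]=1; return m
E
python3 - <<'E'
from h import *
q=np.load('pics/top0.npz');p,d=q['p'],q['d']; C=cloud('top',d); z=C[...,2]
print('bench z',np.median(z[box(270,300,290,320)]), 'mat',np.median(z[box(312,182,375,190)]))
for nm,b in(('cartonO',box(315,185,380,245)),('cartonB',box(412,180,475,235))):
    m=b&(z>.045)&(z<.075); P=C[m]; print(nm,m.sum(),np.median(P[:,2]),P[:,2].std(),rect(P))
    # ray cast of white/orange top contour at z=.06
    s=hsv(p); w=(b&((s[...,2]>150)|(omask(p)>0))).astype(np.uint8)
    c=max(cv2.findContours(w,0,2)[0],key=cv2.contourArea)[:,0]; print('  raycast',rect(cast('top',c,.06)))
m=omask(p); n,l,st,ce=cv2.connectedComponentsWithStats(m)
for i in range(1,n):
    if st[i,4]>4: print(st[i],ce[i])
b=box(145,195,232,275)&(m>0)
for lo,hi in((.036,.052),(.06,.08),(.03,.09)):
    P=C[b&(z>lo)&(z<hi)]; print(lo,len(P),rect(P) if len(P)>5 else '')
b=box(145,195,290,275)
g=b&(z>.03)&(np.arange(640)[None]>226); P=C[g]; print('gate pts',len(P),rect(P))
print('pin cast z=.06',cast('top',[[264,202]],.06))
p2=cv2.resize(p[180:280,140:300],None,fx=5,fy=5,interpolation=cv2.INTER_NEAREST); cv2.imwrite('pics/bay.png',p2[:,:,::-1])
E
```

```text
bench z -0.00040354438088678276 mat 0.0008610844896604051
cartonO 1589 0.0599727366904009 0.001878756987426848 (array([492. , -75.9]), array([109.9,  91.4]), 76.78)
  raycast (array([492.2, -77. ]), array([111.4,  92.5]), 77.18)
cartonB 1643 0.06002733497195845 0.0023888240802342597 (array([ 510. , -321.1]), array([110.7,  90.5]), 88.8)
  raycast (array([ 510.2, -319.1]), array([108.7,  90.2]), 88.71)
[291 108  30  29 240] [305.4   122.125]
[328 193  20  38 430] [337.5255814  211.36976744]
[260 199   4   5  14] [261.71428571 200.78571429]
[ 155  211   67   53 3334] [188.014997   236.98380324]
0.036 483 (array([426.8, 315.3]), array([130.4, 131.6]), 2.02)
0.06 249 (array([423.8, 383.5]), array([127.4,  12.4]), 2.1)
0.03 854 (array([426.5, 319.6]), array([130.5, 139.7]), 1.77)
gate pts 206 (array([475. ,  85.4]), array([279.8,  63.6]), 71.6)
pin cast z=.06 [[0.51598143 0.12922424 0.06      ]]
```

View pics/bay.png

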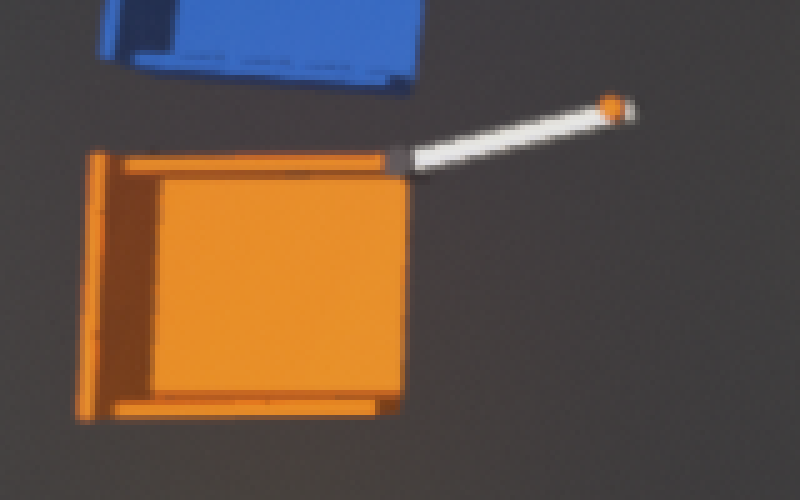

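The bay measures 130 x 140 mm outside, as it should. Its yaw is about +2°, its inside centre is about (427, 316) mm, and the gate stands at about 1.78 rad. The carton is at (492, −76) mm, yaw −13°. I'll first push it sideways onto the bay axis while turning it, using two fingers for the push.

```bash
cat >> h.py <<'E'
from scipy.spatial.transform import Rotation as Ro
def down(deg):
    a=np.radians(deg); y=np.array([np.cos(a),np.sin(a),0]);z=np.array([0,0,-1.]);x=np.cross(y,z)
    return Ro.from_matrix(np.c_[x,y,z]).as_quat()
def unit(deg): a=np.radians(deg); return np.array([np.cos(a),np.sin(a)])
BAY=np.array([.4266,.3156]); BY=2.0
def inb(P): return (np.atleast_2d(P)[:,:2]-BAY)@np.c_[unit(BY),unit(BY+90)]
def st(): s=r.read_state(); print(round(s['time_s'],1),np.round(s['eef_pos'],4),np.round(s['contact_force'],1),np.round(s['joint_positions'],2),round(s['grip_width'],3))
def carton(p,d,lo=(.3,-.2),hi=(.62,.42)):
    C=cloud('top',d); s=hsv(p)
    m=(abs(C[...,2]-.06)<.008)&(C[...,0]>lo[0])&(C[...,0]<hi[0])&(C[...,1]>lo[1])&(C[...,1]<hi[1])&((s[...,2]>140)&(s[...,1]<80)|(omask(p)>0))
    m=cv2.morphologyEx(m.astype(np.uint8),cv2.MORPH_CLOSE,np.ones((3,3)))
    n,l,t,_=cv2.connectedComponentsWithStats(m); i=1+np.argmax(t[1:,4]); return rect(C[(l==i)&(abs(C[...,2]-.06)<.01)])
E
python3 - <<'E'
from h import *
c=np.array([.492,-.0765]); y0=-13.; n=unit(y0)
command_gripper(.06)
s=c+n*.078
r.reach([*s,.16],down(-90+y0)); st()
r.move_straight([*s,.042],speed=.2); st()
for k in np.linspace(0,1,4):
    yaw=y0+(2-y0)*k; cc=c+k*(np.array([.440,-.0765])-c)
    r.move_straight([*(cc+unit(yaw)*.056),.042],down(-90+yaw),speed=.06); st()
r.move_straight([*(cc+unit(yaw)*.085),.042],speed=.15)
p,d=snap('top','top1'); print(carton(p,d))
E
```

```text
2.5 [ 0.5679 -0.0949  0.1602] [0.3 0.5 0.3] [-0.3   0.52  1.52 -0.    1.1   1.5 ] 0.06
3.3 [ 0.5687 -0.0946  0.0429] [-0.  -0.6  0.2] [-0.3   0.68  1.62 -0.    0.85  1.5 ] 0.06
3.8 [ 0.5469 -0.0892  0.0427] [-0.2 -0.4  0.3] [-0.3   0.65  1.68 -0.    0.81  1.5 ] 0.06
4.2 [ 0.5302 -0.0843  0.0421] [ 0.2 -0.3  0.6] [-0.3   0.63  1.73 -0.    0.78  1.41] 0.06
4.7 [ 0.5132 -0.0795  0.0419] [-0.2  0.6 -0.1] [-0.3   0.61  1.78 -0.    0.75  1.32] 0.06
5.1 [ 0.496  -0.0746  0.042 ] [-0.5  0.4 -0.1] [-0.3   0.58  1.83 -0.    0.73  1.24] 0.06
(array([448.3, 382.7]), array([79.4, 10.5]), 0.46)
```

View pics/top1.png

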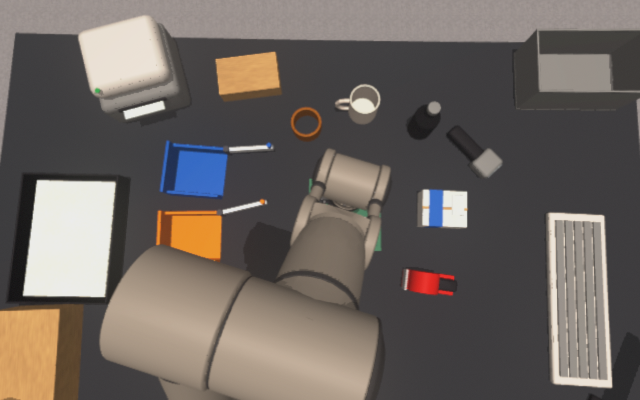

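The arm hides the carton, and the contact forces are close to zero. I'll move the arm aside and look again.

```bash
python3 - <<'E'
from h import *
s=r.read_state()['eef_pos']; r.move_straight([s[0],s[1],.16],speed=.25)
r.reach([.25,-.45,.2],down(-30)); st()
p,d=snap('top','top2'); print(carton(p,d,(.3,-.2),(.62,.1)))
E
```

```text
7.8 [ 0.2504 -0.4495  0.1994] [ 0.9 -1.  -0.3] [-1.21  0.38  1.64  0.    1.13 -0.69] 0.06
(array([438.3, -75. ]), array([ 89. , 109.4]), 1.37)
```

View pics/top2.png

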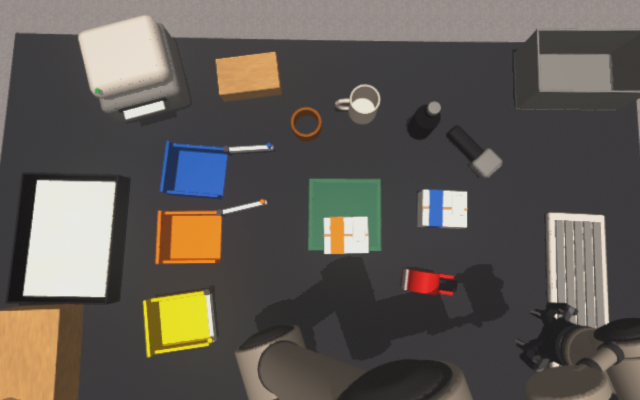

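The carton sits at (438.3, −75) mm, yaw 1.4°, within 2 mm of the bay axis. Next I'll push it to just before the mouth and check it.

```bash
cat >> h.py <<'E'
def W(bx,by): return BAY+bx*unit(BY)+by*unit(BY+90)
E
python3 - <<'E'
from h import *
bx,by=inb([.4383,-.075])[0]; print(bx,by)
s=W(bx,by-.055-.033)
r.reach([*s,.16],down(BY)); r.move_straight([*s,.042],speed=.2); st()
r.move_straight([*W(bx,by-.055-.012),.042],speed=.05)
r.move_straight([*W(0,-.140-.066),.042],speed=.09); st()
r.move_straight([*W(0,-.235),.042],speed=.15)
s=r.read_state()['eef_pos']; r.move_straight([s[0],s[1],.16],speed=.25)
r.reach([.30,-.38,.2],down(-30)); st()
p,d=snap('top','top3'); R=carton(p,d,(.3,-.0),(.62,.27)); print(R, inb(R[0]/1000))
E
```

```text
-0.0019388707358734142 -0.39077038114507806
9.9 [ 0.4418 -0.1637  0.0426] [ 0.1 -0.9  0.9] [-0.52  0.55  1.92 -0.    0.68 -0.55] 0.06
13.5 [0.4338 0.1096 0.042 ] [-0.2 -1.5  0.8] [0.08 0.52 1.98 0.   0.64 0.04] 0.06
16.2 [ 0.3005 -0.3793  0.1997] [ 0.1  0.1 -0.2] [-1.06  0.32  1.72  0.    1.1  -0.54] 0.06
(array([431.8, 175.4]), array([ 86.7, 110.6]), 1.17) [[ 0.00030392 -0.14029607]]
```

The carton is at (0.3, −140) mm in the bay frame, as intended. Now I'll push it in and check.

```bash
python3 - <<'E'
from h import *
s=W(0,-.235)
r.reach([*s,.16],down(BY)); r.move_straight([*s,.042],speed=.2)
print(r.move_straight([*W(0,.002-.066),.042],speed=.08,max_force=15)); st()
r.move_straight([*W(0,-.11),.042],speed=.15)
s=r.read_state()['eef_pos']; r.move_straight([s[0],s[1],.17],speed=.25)
r.reach([.35,-.3,.2],down(-30)); command_gripper(0.0); st()
p,d=snap('top','top4'); R=carton(p,d,(.3,.2),(.62,.375)); print(R, inb(R[0]/1000))
q=omask(p); n,l,t,ce=cv2.connectedComponentsWithStats(q)
for i in range(1,n):
    if 3<t[i,4]<60: print(t[i],ce[i],cast('top',ce[i],.06))
cv2.imwrite('pics/bay2.png',cv2.resize(p[180:280,140:300],None,fx=5,fy=5)[:,:,::-1])
E
```

```text
False
21.0 [0.4289 0.2516 0.0419] [-0.2 -3.2  0.9] [0.38 0.58 1.85 0.   0.72 0.34] 0.06
24.6 [ 0.35 -0.3   0.2 ] [-0.3  0.7 -0.3] [-0.88  0.28  1.78  0.    1.08 -0.35] -0.0
(array([427.7, 315.8]), array([ 89.1, 109.8]), 1.21) [[0.00110631 0.00016149]]
[260 199   4   5  13] [261.84615385 200.76923077] [[0.51897365 0.13474896 0.06      ]]
```

View pics/bay2.png

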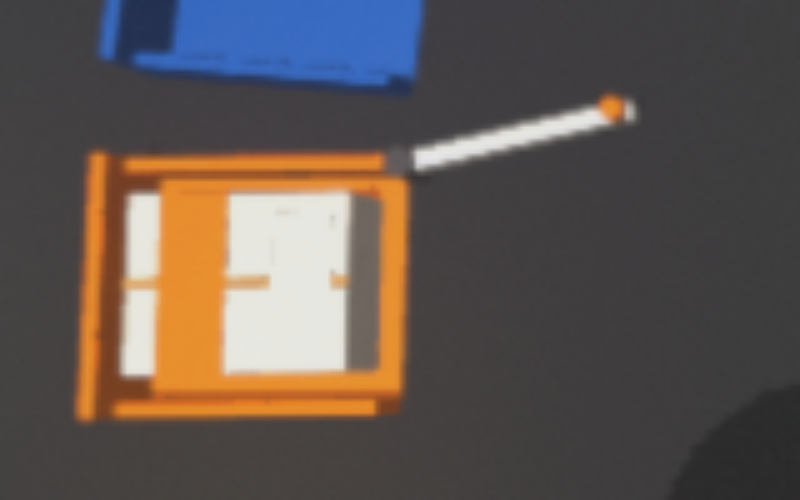

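The carton is fully inside, at bay-frame (1, 0) mm with yaw 1.2°, and the gate hasn't been disturbed. Now I'll swing the orange gate shut with closed fingers on its outer side.

```bash
cat > gate.py <<'E'
from h import *
H=W(.0615,-.073); pin=np.array([.519,.1347])-H
th0=np.arctan2(pin[1],pin[0])%(2*np.pi)-np.radians(BY+180); print('len',np.hypot(*pin),'th',th0)
def P(th,off,rad=.08):
    a=BY+180+np.degrees(th); return [*(H+rad*unit(a)+off*unit(a+90)),.05], down(BY+np.degrees(th))
p,q=P(th0,.045); 
r.reach([p[0],p[1],.17],q); r.move_straight(p,speed=.2); st()
for th in np.linspace(th0,.0,10):
    f=r.move_straight(*P(th,.016),speed=.06,max_force=20)
    if f: print('force at',th); break
st()
f=r.move_straight(*P(-.03,.016),speed=.02,max_force=8); print(f); st()
p,q=P(0,.05); r.move_straight(p,q,speed=.1); r.move_straight([p[0],p[1],.17],speed=.25)
r.reach([.30,-.38,.2],down(-30))
p,d=snap('top','top5'); snap('scene','scene5'); st()
m=omask(p); n,l,t,ce=cv2.connectedComponentsWithStats(m)
for i in range(1,n):
    if 3<t[i,4]<60: print(t[i],ce[i],inb(cast('top',ce[i],.06)))
R=carton(p,d,(.3,.2),(.62,.375)); print(R, inb(R[0]/1000))
E
python3 gate.py
```

```text
len 0.11369240319824957 th 1.7882675081943273
27.3 [0.555  0.1783 0.051 ] [0.5 0.8 0.7] [ 0.18  0.67  1.59 -0.    0.87 -1.64] -0.0
31.7 [0.4114 0.2258 0.05  ] [ 0.  -0.7 -0.4] [0.34 0.53 1.92 0.   0.69 0.3 ] 0.0
True
31.9 [0.4109 0.2261 0.0498] [ 0.8 -2.9  2.5] [ 0.34  0.53  1.92 -0.01  0.7   0.34] -0.0
35.2 [ 0.3006 -0.3794  0.2   ] [-0.5  0.3 -0.4] [-1.06  0.32  1.72  0.    1.1  -0.54] 0.0
[216 237   1  10  10] [216.  241.5] [[-0.01387962 -0.07151972]]
(array([427.7, 316.6]), array([ 89.2, 111.6]), 1.25) [[0.00113423 0.000961  ]]
```

View pics/top5.png

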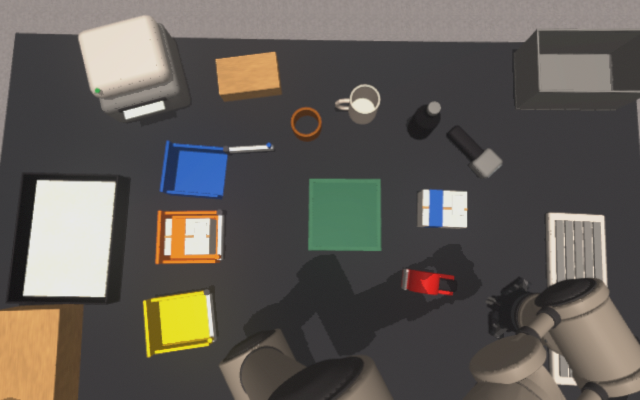

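The gate bar now lies across the orange mouth (col ~220, rows 211–262). The blue gate and everything else look unmoved. I'll check the gate's angle and then hand in.

```bash
python3 - <<'E'
from h import *
q=np.load('pics/top5.npz');p,d=q['p'],q['d'];C=cloud('top',d);s=hsv(p)
B=inb(C.reshape(-1,3)).reshape(400,640,2)
m=(s[...,1]<70)&(s[...,2]>130)&(C[...,2]>.034)&(C[...,2]<.05)&(B[...,1]<-.06)&(B[...,1]>-.095)&(abs(B[...,0])<.065)
X=B[m]; k=np.polyfit(X[:,0],X[:,1],1); print(len(X),'angle',k[0],'y at 0',k[1])
cv2.imwrite('pics/end.png',cv2.resize(p[190:290,140:260],None,fx=5,fy=5)[:,:,::-1])
# change elsewhere
z=np.load('pics/top0.npz')['p']; print(carton(p,d,(.4,-.4),(.6,-.2)),carton(z,np.load('pics/top0.npz')['d'],(.4,-.4),(.6,-.2)))
E
```

```text
169 angle 0.011508733837004 y at 0 -0.0747696009208335
(array([ 509.7, -345. ]), array([60.7, 91.2]), 87.15) (array([ 509.2, -345.2]), array([60.7, 90.6]), 87.57)
```

View pics/end.png

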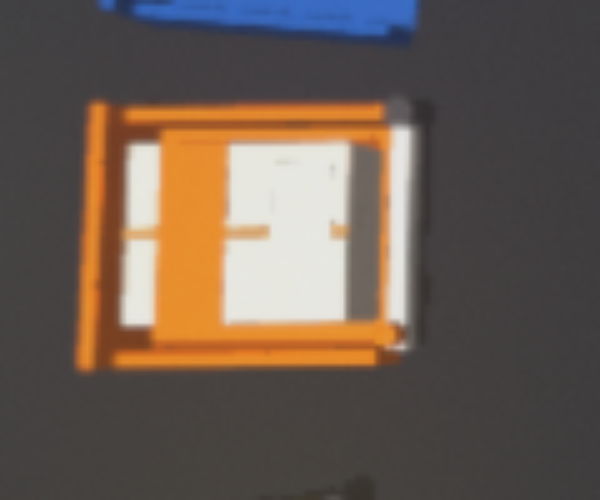

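The close-up shows the gate bar flat across the mouth (angle about 0.01 rad) with the pin at its lower end. The carton is fully inside, and the blue carton hasn't moved.

```bash
python3 -c "
from h import *
print(r.finish_job()); st()"
```

```text
the job is handed in; nothing more can be done
None
the job is handed in; nothing more can be done
```

The orange-banded carton is fully inside the orange bay with that bay's gate shut; the blue carton measured unmoved, the blue gate is still open, nothing else looks disturbed in the pictures, and the job was handed in at about 35 s.

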